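# Open up the label printer and hold its lid at 45 degrees

## Robot

A 6-joint arm with a two-finger parallel gripper is mounted at the origin on the work surface. World frame = base frame: x ahead of the robot, y to its left, z up, the work surface at z = 0. Lengths are in mm, angles in rad, forces in N, time in s.
With the tool pointing down it reaches from about 275 to 825 mm from the base axis. Payload 5.2 kg.
Tool frame: the origin (TCP) lies on the front face of the gripper's body, between the roots of the fingers; the fingertips stand 84 mm ahead of it and the grasp point (between the pads) lies 65 mm ahead of it; y points along the fingers, z is the direction in which the jaws open and shut, and the axes are right-handed (so a half turn about y gives the same grasp; the last joint's range is limited). The gripper opens to 93 mm and grips with 3 to 60 N. Pads are 15 mm wide; open, the fingers measure 128 mm over their backs; the gripper's body (75 mm by 188 mm) begins 65 mm behind the grasp point.
Start: joints at [-1.363, 0.259, 1.535, -0, 1.348, -0.203], TCP at [219.659, -504.237, 302.753] pointing down, gripper open.
Joint ranges: [-3.14, 3.14], [-0.91, 2.08], [0.19, 2.58], [-1.22, 4.36], [0.22, 2.71], [-3.12, 3.12]. Speed limits (rad/s): [2.57, 2.57, 3.14, 3.14, 3.14, 3.14].

## Interface

Orientations are given as a rotation vector (axis times angle).
In Python, from bench import arm, imaging, hand_in, trace, spot_point gives the robot as it stands.
- The arm moves only by the tool step_arm, never from a script. Its argument "targets" is a list of rows, each a list of 7 numbers: the shift along the tool's x, y, z in m, then the turn, a rotation vector about the tool's x, y, z in degrees, then the opening in per cent of the stroke, from 0 (shut) to 100 (fully open). In form: [[x, y, z, rx, ry, rz, gripper], ...]. A call has 1 to 5 rows; each row shifts and turns the commanded pose from where the row before left it, along the tool's axes as they then stand; what a row does not reach is not made up. A row lasts 1/10 s, in which the tool goes at most 50 mm and 8.59 degrees, less where a joint would pass 70% of its speed; a pose out of reach is approached as far as the arm can. A call with a gripper value outside its range is refused whole. The fingers move at their own pace and stop on an object; the grip force is fixed at half the most. Time passes only in rows, so rows that do not move let the fingers close. It gives the time, the measured TCP pose, the force and the opening at its end, in the units of the state.
- arm.get_obs(): the state, without advancing time (a new reading comes with each control period).
- imaging.capture(name): name is "side" or "top" or "wrist"; returns (picture, depth): 384x512x3 uint8, blue, green, red; 384x512 float32, mm along the optical axis (not along the pixel's ray), 0 where there is no reading.
- imaging.calibration(name): a dict with "fx", "fy", "cx", "cy" (pixels), "D" ([k1, k2, p1, p2, k3] as OpenCV has them; the pictures are not rectified), "xyz" and "attitude" of the camera in the world; the wrist camera has in their place "hand_eye" (4x4, takes a point from camera to tool coordinates, whose origin is the TCP and whose axes are the tool frame's). Camera axes: x right, y down, z forward; pixel columns grow to the right and rows downward; lengths in mm; the calibration is good to about 2 mm. A picture is of the moment at which its call begins: read the wrist's pose just before it. calibration takes no time and is no camera call.
- hand_in(): hands the job in, once; it reports no verdict.
Trained networks look in the newest picture that a camera, given by its name, has taken for a name from the list of things; names that differ only in an ending like _2 or _b are one class to them, and where a whole thing is asked for, a point or a joint stands for the part that bears it (a point fixed in the world has none). Each returns a list of dicts, best first, with "score" (0 to 1); they miss things now and then, are a little off and sometimes report something else, mostly with a low value. They report only what shows in the picture. A call takes as long as a camera call. They do not tell look-alikes from the thing itself.
- trace(camera, target): "pixels" (384x512 bool, what is visible of it).
- spot_point(camera, target): "xyz" ([x, y, z] in mm, in world coordinates, good to about 4 mm: a listed point, or the origin of a listed thing).
The state is a dict: "time_s": time; "joints": joint angles; "qvel": joint speeds; "tau": joint torques, N m; "eef_pos": TCP position; "tcp_rot": TCP orientation; "force": force on the tool from outside, world axes, zero at the start; "ft_torque": the same for the moment, N m; "finger_gap": finger opening in mm.
Only numpy, scipy, OpenCV 4.12 (cv2) and the standard library are available. Lean on these libraries where they do the work, as an engineer would, in place of code of your own. Each camera call takes 0.05 s, during which the arm holds its last target. There are 200 camera calls.

## Task

Open up the label printer for cleaning: first lift the metal cover plate off its two pins on the front of the printer, lay it flat, handle up, in the empty black tray and let go of it. Then raise the printer's lid by its yellow bar and hold it open at 45 degrees; the lid falls shut by itself, so finish while still holding it there. Leave everything else on the bench where it is.

Things in the scene. Friction and masses are not known exactly. Their poses are not given: they have to be found in the camera images.
- printer: dark grey desktop label printer fixed to the bench, 240 mm long (x), 180 mm wide (y), lid top 115 mm above the bench. Origin: centre of its underside; x points to its front (away from the robot), z up. Rear (x -120 to +30 mm): paper bay under the hinged lid. Front (x +30 to +120 mm): flat deck 95 mm above the bench, carrying the cover plate
- deck (a point): point on the printer's deck midway between its two upright steel pins (8 mm diameter, 10 mm high, 55 mm to either side along y), 95 mm above the bench at x = +78 mm of the printer; z up. The cover plate's origin is here at the start
- plate: loose aluminium cover plate, 66 (x) by 140 (y) by 6 mm, about 0.15 kg, with 11 mm holes at y = +55 and -55 mm over the pins, which stand 4 mm above it. Handle: a blue upright fin on its middle, 32 mm long (x), 12 mm thick (y), its top 38 mm above the origin. Origin: centre of the underside; z up through the fin. At the start on the deck, axes parallel to the printer's
- lid (a joint): opening angle of the printer's lid in rad: 0 shut, stop at 1.3; 45 degrees = 0.785. Grey shell 148 mm long, 180 wide, 25 thick, about 0.35 kg, hinged along its rear edge (nearest the robot, parallel to the printer's y); its front edge swings up and back towards the robot. Weight and a light spring shut it (2 to 4 N at the bar)
- lid_bar (a point): middle of the lid's yellow round bar: 12 mm thick, 90 mm long, along the printer's y, on a post at each end, its centre line 35 mm above the lid's top. Shut: 150 mm above the bench, x = +2 mm of the printer. It can turn between the finger pads. Axes turn with the lid: x from hinge to front edge, z out of the lid's top
- lid_hinge (a point): middle of the lid's hinge line, 90 mm above the bench at x = -120 mm of the printer; the bar lies 122 mm in front of and 60 mm above it when shut (136 mm radius). Axes turn with the lid
- tray: empty shallow black tray fixed to the bench, 220 mm (x) by 180 mm (y), 30 mm high, walls and floor 5 mm thick. Origin: centre of its underside. Printer, tray and full crate stand side by side in any order
- tray_in (a point): centre of the tray's inner floor, 5 mm above the bench; z up
- crate: black crate full of canisters, fixed to the bench, 220 by 180 mm, 50 mm high (canister tops at 80 mm). Origin: centre of its underside. Not the tray for the plate
- unit1: one of four identical loose black canisters with a round blue top (72 mm diameter, 75 mm high), standing in the full crate; origin at the centre of its underside. Leave it alone
- unit2: one of four identical loose black canisters with a round blue top (72 mm diameter, 75 mm high), standing in the full crate; origin at the centre of its underside. Leave it alone
- unit3: one of four identical loose black canisters with a round blue top (72 mm diameter, 75 mm high), standing in the full crate; origin at the centre of its underside. Leave it alone
- unit4: one of four identical loose black canisters with a round blue top (72 mm diameter, 75 mm high), standing in the full crate; origin at the centre of its underside. Leave it alone
- label_roll: loose spare roll of white labels standing on its end, 80 mm diameter, 50 mm high; origin at the centre of its underside. Leave it alone
- scanner: loose hand scanner lying on its side, black head and orange handle, about 90 by 150 mm, 36 mm high; origin on the bench under the head's rear. Leave it alone
- screwdriver: loose red-handled screwdriver lying on the bench in front of the conveyor; origin on its underside. Leave it alone
There are look-alikes about, which are no part of the job. Of the things that look like the plate, the middle-sized one is meant.

How it is judged:
By the outcome, as a careful person would: the job done as asked, in the order asked, and still so for the second after the job is handed in, while the arm keeps its last pose, push and grip.
It also fails if it takes over 61 s, if anything falls off the work surface, if the arm or the gripper's body presses on something with over 40 N, if the wrist force passes 120 N, or if a joint passes its speed limit or range.

## Working session

There is one attempt and no reset: what is moved stays moved. The work goes in short steps, Python scripts to look and compute and a tool call to move; the robot and the scene stay as the last step left them, time stands still between calls to the robot, and variables do not carry over. Pictures are saved under pics/ and viewed, about 8 in all and at most 12, crops included, and the job is handed in when it is done.

Besides the shell and the picture viewer there is one more tool, called after ">>>" as name(argument=value, ...), one argument or row to a line, values as JSON. step_arm: Moves the arm, as the interface text tells. Its arguments: {"type":"object","properties":{"targets":{"type":"array","items":{"type":"array","items":{"type":"number"}}}},"required":["targets"]}

```bash
mkdir -p pics; ls; cat > h.py <<'E'
import numpy as np, cv2
from scipy.spatial.transform import Rotation as R
from bench import arm, imaging, hand_in, trace, spot_point
E
python3 - <<'E'
from h import *
o=arm.get_obs(); print(o)
for n in ("top","side"):
    p,d=imaging.capture(n); cv2.imwrite(f"pics/{n}0.png",p); np.save(f"pics/{n}0.npy",d)
    print(n,imaging.calibration(n))
    for t in ["printer","plate","deck","lid_bar","lid_hinge","tray_in","crate","label_roll","scanner","screwdriver"]:
        print(t,[(np.round(r["xyz"]).tolist(),round(r["score"],2)) for r in spot_point(n,t)])
print(imaging.calibration("wrist"))
E
```

```text
pics
{'time_s': 0.0, 'joints': array([-1.36277605e+00,  2.59335014e-01,  1.53604826e+00,  6.44230762e-07,
        1.34800876e+00, -2.02784983e-01]), 'qvel': array([-0.00031404, -0.00010041, -0.00142581, -0.00066526,  0.00126926,
        0.00096316]), 'tau': array([-1.40349337e-03, -4.37313151e+01, -2.84000605e+01,  7.15313852e-02,
        4.12426936e-02, -1.50528381e-04]), 'eef_pos': array([ 219.588948  , -503.84059101,  301.93585155]), 'tcp_rot': array([-0.41569249,  1.99706594, -1.99339868]), 'force': array([0.12392949, 0.16994216, 0.12462106]), 'ft_torque': array([-0.01310468, -0.05163124, -0.05949462]), 'finger_gap': 93.00250630383219}
top {'fx': 356.77992172910984, 'fy': 356.77992172910984, 'cx': 259.16334718435206, 'cy': 191.19010263162838, 'D': array([0.01791898, 0.        , 0.        , 0.        , 0.        ]), 'xyz': array([ 382.17543294, -133.28619609, 1235.4469718 ]), 'attitude': array([-2.17215185,  2.16053367, -0.09819871])}
printer [([487.0, -339.0, -0.0], 0.63)]
plate [([353.0, -600.0, 5.0], 0.75), ([558.0, -374.0, 98.0], 0.63), ([184.0, -339.0, 0.0], 0.56)]
deck [([55
[... 1229 characters left out ...]
0], 0.56), ([721.0, 327.0, 2.0], 0.49)]
label_roll [([695.0, -299.0, 1.0], 0.95)]
scanner [([717.0, 327.0, 4.0], 0.65)]
screwdriver [([761.0, -49.0, -1.0], 0.54)]
{'fx': 292.17130988729224, 'fy': 292.17130988729224, 'cx': 254.25662003833511, 'cy': 193.92562342829874, 'D': array([-0.04246307,  0.        ,  0.        ,  0.        ,  0.        ]), 'hand_eye': array([[-1.18934753e-03,  9.54421772e-01,  2.98458820e-01,
        -8.36440460e+01],
       [ 3.24709709e-04, -2.98458647e-01,  9.54422512e-01,
        -8.15651046e+01],
       [ 9.99999240e-01,  1.23205253e-03,  4.50610387e-05,
         1.78565264e-01],
       [ 0.00000000e+00,  0.00000000e+00,  0.00000000e+00,
         1.00000000e+00]])}
```

View pics/top0.png

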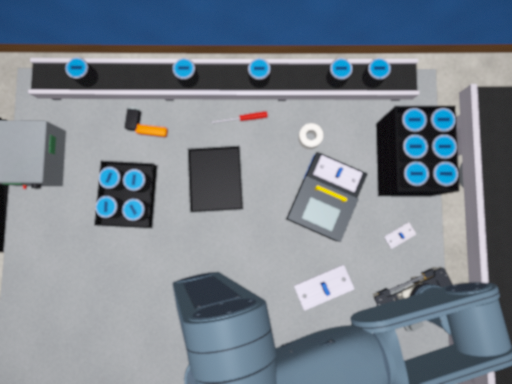

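View pics/side0.png

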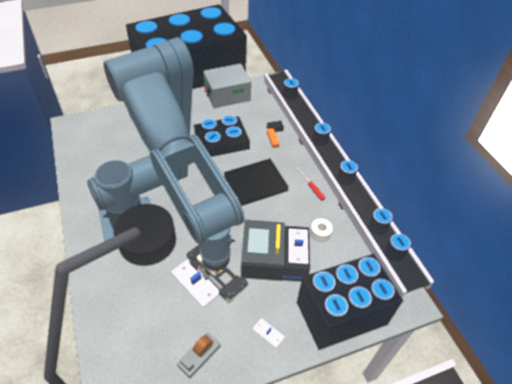

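The top view shows three plates. One is on the printer's deck at (338,172), a larger one lies on the bench at (324,288), and a smaller one is at (401,236). The deck plate is the middle-sized one, so that's the target. The empty tray is at (215,179), the full crate at (126,194) and the yellow bar at (331,193).

```bash
cat >> h.py <<'E'
def cloud(name,p,d,mask,pose=None):
    c=imaging.calibration(name); K=np.array([[c["fx"],0,c["cx"]],[0,c["fy"],c["cy"]],[0,0,1]])
    v,u=np.nonzero(mask&(d>0))
    n=cv2.undistortPoints(np.stack([u,v],1).astype(float)[:,None],K,c["D"])[:,0]
    z=d[v,u]; X=np.c_[n*z[:,None],z]
    if name=="wrist":
        H=c["hand_eye"]; X=X@H[:3,:3].T+H[:3,3]; o=pose
        return R.from_rotvec(o["tcp_rot"]).apply(X)+o["eef_pos"]
    return R.from_rotvec(c["attitude"]).apply(X)+c["xyz"]
def hsv(p): return cv2.cvtColor(p,cv2.COLOR_BGR2HSV)
def col(p,lo,hi): return cv2.inRange(hsv(p),np.array(lo),np.array(hi))>0
YEL=((22,120,120),(35,255,255)); BLU=((100,150,60),(125,255,255))
def rect(X):
    r=cv2.minAreaRect(X[:,:2].astype(np.float32)); b=cv2.boxPoints(r)
    e=[b[1]-b[0],b[2]-b[1]]; L=max(e,key=np.linalg.norm)
    return np.round(r[0],1),np.round(sorted(r[1]),1),round(float(np.degrees(np.arctan2(L[1],L[0]))%180),1),np.round(np.percentile(X[:,2],[5,50,95]),1)
E
python3 - <<'E'
from h import *
for n in ("top","side"):
    p=cv2.imread(f"pics/{n}0.png"); d=np.load(f"pics/{n}0.npy")
    X=cloud(n,p,d,col(p,*YEL)); X=X[(X[:,2]>130)&(X[:,0]>350)]; print(n,"bar",rect(X),len(X))
    A=cloud(n,p,d,np.ones(d.shape,bool))
    k=(np.hypot(A[:,0]-553,A[:,1]+372)<85)&(abs(A[:,2]-101)<6); print("deck level",rect(A[k]))
    m=col(p,*BLU); X=cloud(n,p,d,m); X=X[np.hypot(X[:,0]-553,X[:,1]+372)<40]; print("fin",rect(X),len(X), X[X[:,2]>125].mean(0))
    imaging.capture(n)
    for r in trace(n,"tray")[:1]:
        X=cloud(n,p,d,r["pixels"]); print("tray",r["score"],rect(X))
    for r in trace(n,"plate"):
        X=cloud(n,p,d,r["pixels"]); print("plate",r["score"],rect(X))
p=cv2.imread("pics/top0.png"); cv2.imwrite("pics/crop.png",cv2.resize(p[140:310,280:430],None,fx=3.5,fy=3.5,interpolation=cv2.INTER_CUBIC))
E
```

```text
top bar (array([ 485.2, -342.5]), array([12.3, 97.9]), 66.2, array([149.5, 154.1, 158.2])) 133
deck level (array([ 551.4, -371.7]), array([ 87.4, 168.2]), 66.4, array([ 95.7, 100.8, 105.2]))
fin (array([ 552.3, -370.2]), array([ 4.2, 21.7]), 153.6, array([131. , 134.2, 136.9])) 12 [ 552.01081121 -369.78114772  134.09811019]
tray 0.8 (array([549.5,  29.1]), array([179.7, 228.5]), 3.6, array([ 2.1,  6.5, 30.2]))
plate 0.96 (array([ 554.3, -372.5]), array([ 68.2, 139.9]), 65.4, array([ 98.4, 102.2, 124.9]))
plate 0.88 (array([ 357.4, -602.6]), array([ 47.3, 102.8]), 121.9, array([ 0.8,  5.6, 22. ]))
plate 0.67 (array([ 180.2, -341.1]), array([ 89.6, 181.8]), 113.5, array([ 5.1,  9.2, 35. ]))
plate 0.64 (array([ 487.8, -357.9]), array([204.9, 265.6]), 156.8, array([ 92.2, 115. , 120.6]))
plate 0.63 (array([541.7, 371. ]), array([ 71.5, 104.2]), 68.5, array([28.7, 79.2, 83.7]))
side bar (array([ 484.8, -346.1]), array([ 11. , 101.9]), 67.8, array([139. , 151.9, 156.7])) 98
deck level (array([ 535.4, -365. ]), array([124.4, 166.3]), 65.0, array([ 95.6,  99.6, 105.1]))
fin (array([ 552.3, -377.6]), array([ 2.3, 17. ]), 152.1, array([131.6, 133. , 136.6])) 6 [ 552.28359802 -377.8988315   133.67594016]
tray 0.79 (array([ 486.8, -176.3]), array([261.5, 732.1]), 73.9, array([-1.7,  5.5, 29.3]))
plate 0.93 (array([ 184.5, -365.4]), array([ 99.8, 236.2]), 104.8, array([-0.3,  6.5, 44.3]))
plate 0.85 (array([ 357.3, -603.3]), array([47.1, 98.6]), 122.5, array([-1.9,  3.7, 18.7]))
plate 0.78 (array([ 555.5, -375.5]), array([ 65., 148.]), 66.7, array([ 95.1, 100.5, 127.3]))
```

View pics/crop.png

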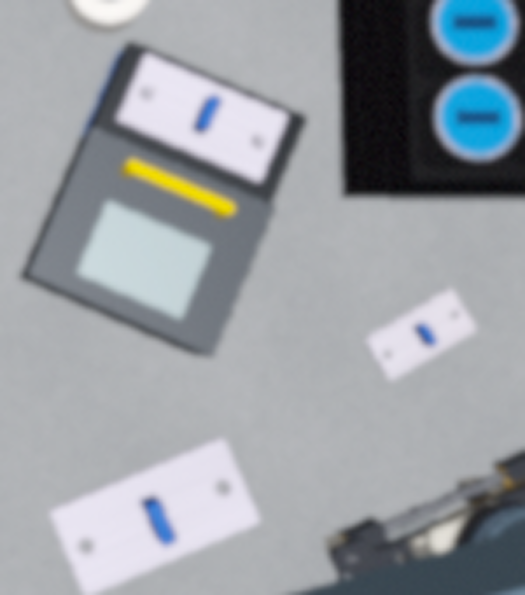

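The crop confirms it: the middle-sized plate sits on the pins, and both look-alikes lie on the bench. The printer's yaw is about -23.7°, and the fin is near (553,-372).

```bash
cat >> h.py <<'E'
def down(jaw_deg,tilt=0,axis_deg=0):
    a=np.radians(jaw_deg); z=np.array([np.cos(a),np.sin(a),0]); y=np.array([0,0,-1.])
    M=R.from_matrix(np.c_[np.cross(y,z),y,z])
    b=np.radians(axis_deg); return R.from_rotvec(np.radians(tilt)*np.array([np.cos(b),np.sin(b),0]))*M
def plan(pos,rot,n,p0=None,r0=None):
    o=arm.get_obs(); p0=o["eef_pos"] if p0 is None else p0; r0=R.from_rotvec(o["tcp_rot"]) if r0 is None else r0
    dr=(r0.inv()*rot).as_rotvec(); p=np.array(p0,float); r=r0; step=(np.array(pos)-p0)/n
    for i in range(n):
        s=r.inv().apply(step)/1000; print(np.round(s,4).tolist(),np.round(np.degrees(dr)/n,2).tolist()); p=p+step; r=r*R.from_rotvec(dr/n)
def st():
    o=arm.get_obs(); r=R.from_rotvec(o["tcp_rot"]); M=r.as_matrix()
    print("t",round(o["time_s"],2),"tcp",np.round(o["eef_pos"],1),"grasp",np.round(o["eef_pos"]+65*M[:,1],1),"jaw",round(float(np.degrees(np.arctan2(M[1,2],M[0,2]))),1),"tiltz",np.round(M[:,1],3),"F",np.round(o["force"],1),"gap",round(o["finger_gap"],1))
E
python3 - <<'E'
from h import *
st()
for j in (66.3,66.3-180): print(j); plan([553,-372,290],down(j),9)
E
```

```text
t 1.4 tcp [ 219.7 -504.2  302.8] grasp [ 219.7 -504.2  237.8] jaw -66.5 tiltz [ 0. -0. -1.] F [ 0.2 -0.8  0.1] gap 93.3
66.3
[-0.0398, 0.0014, 0.0013] [-0.0, -14.75, 0.0]
[-0.0382, 0.0014, 0.0114] [-0.0, -14.75, 0.0]
[-0.034, 0.0014, 0.0208] [-0.0, -14.75, 0.0]
[-0.0276, 0.0014, 0.0287] [-0.0, -14.75, 0.0]
[-0.0194, 0.0014, 0.0348] [-0.0, -14.75, 0.0]
[-0.0099, 0.0014, 0.0386] [-0.0, -14.75, 0.0]
[0.0003, 0.0014, 0.0398] [-0.0, -14.75, 0.0]
[0.0104, 0.0014, 0.0385] [-0.0, -14.75, 0.0]
[0.0199, 0.0014, 0.0345] [-0.0, -14.75, 0.0]
-113.7
[-0.0398, 0.0014, 0.0013] [-0.0, 5.25, -0.0]
[-0.0398, 0.0014, -0.0023] [-0.0, 5.25, -0.0]
[-0.0394, 0.0014, -0.006] [-0.0, 5.25, -0.0]
[-0.0387, 0.0014, -0.0095] [-0.0, 5.25, -0.0]
[-0.0377, 0.0014, -0.013] [-0.0, 5.25, -0.0]
[-0.0363, 0.0014, -0.0164] [-0.0, 5.25, -0.0]
[-0.0346, 0.0014, -0.0197] [-0.0, 5.25, -0.0]
[-0.0327, 0.0014, -0.0228] [-0.0, 5.25, -0.0]
[-0.0305, 0.0014, -0.0257] [-0.0, 5.25, -0.0]
```

>>> step_arm(
  targets=[
    [-0.0398,0.0014,0.0013,0,5.25,0,100],
    [-0.0398,0.0014,-0.0023,0,5.25,0,100],
    [-0.0394,0.0014,-0.006,0,5.25,0,100],
    [-0.0387,0.0014,-0.0095,0,5.25,0,100],
    [-0.0377,0.0014,-0.013,0,5.25,0,100],
  ],
)

```text
time_s: 1.9
eef_pos: [406.3, -430.1, 295.8]
tcp_rot: [-0.057, -2.195, 2.196]
force: [-0.7, -0.2, 0.7]
finger_gap: 93.3
```

>>> step_arm(
  targets=[
    [-0.0363,0.0014,-0.0164,0,5.25,0,100],
    [-0.0346,0.0014,-0.0197,0,5.25,0,100],
    [-0.0327,0.0014,-0.0228,0,5.25,0,100],
    [-0.0305,0.0014,-0.0257,0,5.25,0,100],
    [0,0,0,0,0,0,100],
  ],
)

```text
time_s: 2.4
eef_pos: [556.9, -369.2, 289.2]
tcp_rot: [-0.417, -1.997, 1.994]
force: [0.1, 0.6, -0.7]
finger_gap: 92.9
```

```bash
cat > look.py <<'E'
from h import *
import sys
st(); o=arm.get_obs(); p,d=imaging.capture("wrist"); cv2.imwrite(f"pics/{sys.argv[1]}.png",p); np.save(f"pics/{sys.argv[1]}.npy",d)
for nm,c in (("bar",YEL),("blue",BLU)):
    X=cloud("wrist",p,d,col(p,*c),o)
    if len(X)>30:
        print(nm,len(X),rect(X)); 
        T=X[X[:,2]>np.percentile(X[:,2],98)-5]; print(" top",rect(T),len(T))
E
python3 look.py w1
```

```text
t 2.4 tcp [ 556.9 -369.2  289.2] grasp [ 557.  -369.1  224.2] jaw -113.6 tiltz [ 0.001  0.001 -1.   ] F [ 0.1  0.6 -0.7] gap 92.9
bar 1647 (array([ 520.8, -361.6]), array([108. , 144.7]), 158.5, array([149.1, 153.5, 309.7]))
 top (array([ 583.2, -380.9]), array([12. , 97.8]), 66.0, array([306.8, 309.5, 310.8])) 198
blue 540 (array([ 507.5, -471. ]), array([ 79.6, 409. ]), 50.9, array([ 16.8, 132.1, 133.6]))
 top (array([ 555.6, -373.5]), array([ 9.7, 30. ]), 156.5, array([131.4, 132.5, 133.7])) 393
```

View pics/w1.png

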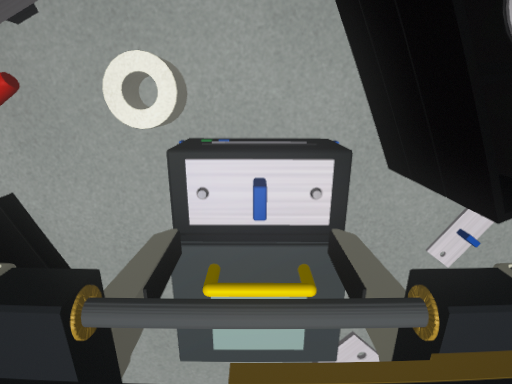

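The wrist view shows the fin at (260,199), the pins at (202,194) and (317,194), and the bar at (260,290). The fin's top measures (555.5,-373.5) at z 132.5, as expected.

```bash
python3 - <<'E'
from h import *
st()
p=cv2.imread("pics/w1.png"); d=np.load("pics/w1.npy"); X=cloud("wrist",p,d,col(p,*YEL),arm.get_obs()); X=X[(X[:,2]>135)&(X[:,2]<165)]; X=X[X[:,2]>150]; print("bar",rect(X),len(X))
plan([555.5,-373.2,189],down(-113.6),3)
E
```

```text
t 2.45 tcp [ 554.8 -370.5  289.3] grasp [ 554.8 -370.4  224.3] jaw -113.5 tiltz [-0.     0.001 -1.   ] F [ 0.1  0.2 -0.3] gap 93.0
bar (array([ 485., -345.]), array([12. , 99.1]), 66.3, array([150.5, 153.6, 155.1])) 1299
[-0.0006, 0.0334, 0.0008] [0.01, 0.04, 0.01]
[-0.0006, 0.0334, 0.0008] [0.01, 0.04, 0.01]
[-0.0006, 0.0334, 0.0008] [0.01, 0.04, 0.01]
```

>>> step_arm(
  targets=[
    [-0.0028,0.035,0,0,0,0,100],
    [0,0.035,0,0,0,0,100],
    [0,0.031,0,0,0,0,100],
    [0,0,0,0,0,0,100],
    [0,0,0,0,0,0,100],
  ],
)

```text
time_s: 2.95
eef_pos: [554.1, -373.8, 189.4]
tcp_rot: [-0.417, -1.993, 1.993]
force: [-0.5, 0.4, 0.3]
finger_gap: 92.9
```

>>> step_arm(
  targets=[
    [0,0,0,0,0,0,0],
    [0,0,0,0,0,0,0],
    [0,0,0,0,0,0,0],
    [0,0,0,0,0,0,0],
    [0,0,0,0,0,0,0],
  ],
)

```text
time_s: 3.45
eef_pos: [555.6, -373.2, 189.1]
tcp_rot: [-0.418, -1.993, 1.994]
force: [0.3, 0.7, -0.2]
finger_gap: 57.8
```

>>> step_arm(
  targets=[
    [0,0,0,0,0,0,0],
    [0,0,0,0,0,0,0],
    [0,0,0,0,0,0,0],
    [0,0,0,0,0,0,0],
    [0,0,0,0,0,0,0],
  ],
)

```text
time_s: 3.95
eef_pos: [555.6, -373.1, 189.2]
tcp_rot: [-0.418, -1.993, 1.994]
force: [0.2, 0.3, -0.2]
finger_gap: 17.4
```

>>> step_arm(
  targets=[
    [0,0,0,0,0,0,0],
    [0,0,0,0,0,0,0],
    [0,0,0,0,0,0,0],
    [0,0,0,0,0,0,0],
  ],
)

```text
time_s: 4.35
eef_pos: [555.6, -373.1, 189.2]
tcp_rot: [-0.419, -1.993, 1.993]
force: [0.8, 0.1, -0.5]
finger_gap: 11.8
```

>>> step_arm(
  targets=[
    [0,-0.005,0,0,0,0,0],
    [0,-0.005,0,0,0,0,0],
    [0,-0.005,0,0,0,0,0],
    [0,-0.005,0,0,0,0,0],
    [0,0,0,0,0,0,0],
  ],
)

```text
time_s: 4.85
eef_pos: [556.0, -373.5, 210.4]
tcp_rot: [-0.42, -1.993, 1.995]
force: [-0.2, -0.3, -1.0]
finger_gap: 11.8
```

```bash
python3 - <<'E'
from h import *
st()
q=down(-113.6)
plan([548,30,280],down(-86.4),10,[556,-373.5,280],q)
E
```

```text
t 4.85 tcp [ 556.  -373.5  210.4] grasp [ 556.1 -373.6  145.4] jaw -113.7 tiltz [ 0.001 -0.001 -1.   ] F [-0.2 -0.3 -1. ] gap 11.8
[0.0169, -0.0, -0.0367] [0.0, -2.72, 0.0]
[0.0151, 0.0, -0.0374] [0.0, -2.72, 0.0]
[0.0133, -0.0, -0.0381] [0.0, -2.72, 0.0]
[0.0115, 0.0, -0.0387] [0.0, -2.72, 0.0]
[0.0097, 0.0, -0.0392] [0.0, -2.72, 0.0]
[0.0078, 0.0, -0.0396] [0.0, -2.72, 0.0]
[0.0059, -0.0, -0.0399] [0.0, -2.72, 0.0]
[0.004, 0.0, -0.0402] [0.0, -2.72, 0.0]
[0.0021, 0.0, -0.0403] [0.0, -2.72, 0.0]
[0.0002, 0.0, -0.0404] [0.0, -2.72, 0.0]
```

>>> step_arm(
  targets=[
    [0,-0.02,0,0,0,0,0],
    [0,-0.025,0,0,0,0,0],
    [0,-0.025,0,0,0,0,0],
    [0,0,0,0,0,0,0],
  ],
)

```text
time_s: 5.25
eef_pos: [556.8, -374.2, 283.4]
tcp_rot: [-0.426, -1.992, 2.0]
force: [0.9, -0.3, -0.6]
finger_gap: 12.0
```

>>> step_arm(
  targets=[
    [0.0169,0,-0.0367,0,-2.72,0,0],
    [0.0151,0,-0.0374,0,-2.72,0,0],
    [0.0133,0,-0.0381,0,-2.72,0,0],
    [0.0115,0,-0.0387,0,-2.72,0,0],
    [0.0097,0,-0.0392,0,-2.72,0,0],
  ],
)

```text
time_s: 5.75
eef_pos: [551.3, -169.6, 277.5]
tcp_rot: [-0.185, -2.13, 2.128]
force: [0.3, -0.1, -1.5]
finger_gap: 11.6
```

>>> step_arm(
  targets=[
    [0.0078,0,-0.0396,0,-2.72,0,0],
    [0.0059,0,-0.0399,0,-2.72,0,0],
    [0.004,0,-0.0402,0,-2.72,0,0],
    [0.0021,0,-0.0403,0,-2.72,0,0],
    [0.0002,0,-0.0404,0,-2.72,0,0],
  ],
)

```text
time_s: 6.25
eef_pos: [547.6, 32.2, 277.7]
tcp_rot: [-0.07, 2.191, -2.19]
force: [-0.1, -0.2, -1.2]
finger_gap: 11.8
```

>>> step_arm(
  targets=[
    [0,0,0,0,0,0,0],
    [0,0,0,0,0,0,0],
    [0,0,0,0,0,0,0],
  ],
)

```text
time_s: 6.55
eef_pos: [548.3, 29.8, 278.4]
tcp_rot: [-0.067, 2.191, -2.192]
force: [0.7, 0.3, -1.5]
finger_gap: 11.8
```

```bash
python3 look.py w2; python3 - <<'E'
from h import *
o=arm.get_obs()
p,d=imaging.capture("wrist")
for r in trace("wrist","plate"): 
    X=cloud("wrist",p,d,r["pixels"],o); X=X[abs(X[:,2]-191)<8]; print(r["score"],len(X), len(X)>20 and rect(X))
A=cloud("wrist",p,d,np.ones(d.shape,bool),o); k=(abs(A[:,2]-30)<4)&(abs(A[:,0]-548)<130)&(abs(A[:,1]-30)<110); print("tray rim",rect(A[k]),k.sum())
A=A[(A[:,2]>180)&(A[:,2]<196)]; print("plate lvl",rect(A)); c=np.c_[A[:,:2],np.ones(len(A))]; print(np.linalg.lstsq(c,A[:,2],rcond=None)[0])
E
```

```text
t 6.55 tcp [548.3  29.8 278.4] grasp [548.2  29.8 213.4] jaw -86.6 tiltz [-0.001 -0.    -1.   ] F [ 0.7  0.3 -1.5] gap 11.8
bar 142 (array([576.9,  31.5]), array([11.8, 14.9]), 93.7, array([296.4, 298.7, 300. ]))
 top (array([576.9,  31.5]), array([11.8, 14.9]), 93.7, array([296.7, 298.8, 300. ])) 140
blue 4177 (array([551.7,  25.2]), array([153.7, 607.9]), 104.2, array([ 77.7,  79.7, 222.2]))
 top (array([551.8,  66.7]), array([32.8, 89. ]), 85.0, array([220.6, 221.7, 222.7])) 1106
0.58 14545 (array([553.7,  29.8]), array([ 56.7, 140.9]), 93.5, array([188.4, 189.9, 191. ]))
0.52 0 False
tray rim (array([597.6,  33.4]), array([120.2, 181.6]), 93.5, array([27.1, 29.2, 30.6])) 1840
plate lvl (array([553.7,  29.9]), array([ 56.7, 141.1]), 93.5, array([188.4, 189.9, 191. ]))
[-1.37163519e-02 -9.07490308e-04  1.97511971e+02]
```

View pics/w2.png

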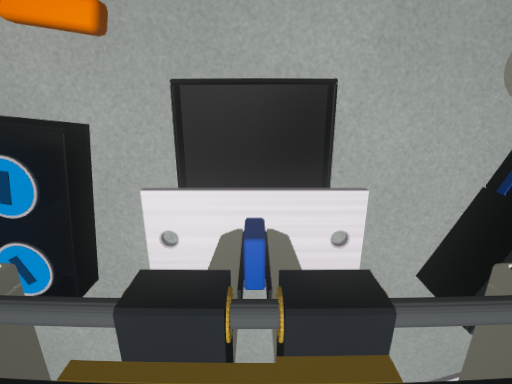

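The plate is held level (0.8° off) and squarely over the empty tray, with the tray rim at rows 80-190. Lowering it now.

>>> step_arm(
  targets=[
    [0,0.045,0,0,0,0,0],
    [0,0.045,0,0,0,0,0],
    [0,0.045,0,0,0,0,0],
    [0,0.025,0,0,0,0,0],
    [0,0.01,0,0,0,0,0],
  ],
)

```text
time_s: 7.2
eef_pos: [546.8, 29.7, 106.2]
tcp_rot: [-0.071, 2.195, -2.193]
force: [0.1, -1.1, -2.3]
finger_gap: 11.6
```

>>> step_arm(
  targets=[
    [0,0.004,0,0,0,0,0],
    [0,0.002,0,0,0,0,0],
    [0,0,0,0,0,0,0],
  ],
)

```text
time_s: 7.5
eef_pos: [549.5, 30.2, 104.5]
tcp_rot: [-0.063, 2.189, -2.19]
force: [-0.6, 0.3, -1.5]
finger_gap: 12.0
```

>>> step_arm(
  targets=[
    [0,0.002,0,0,0,0,0],
    [0,0.0015,0,0,0,0,0],
    [0,0,0,0,0,0,0],
  ],
)

```text
time_s: 7.8
eef_pos: [548.6, 30.6, 100.0]
tcp_rot: [-0.066, 2.19, -2.19]
force: [0.3, -0.3, -1.7]
finger_gap: 11.9
```

>>> step_arm(
  targets=[
    [0,0.0015,0,0,0,0,0],
    [0,0,0,0,0,0,0],
  ],
)

```text
time_s: 8.0
eef_pos: [548.7, 30.5, 99.1]
tcp_rot: [-0.066, 2.19, -2.19]
force: [-1.8, 0.7, 5.8]
finger_gap: 11.7
```

>>> step_arm(
  targets=[
    [0,0,0,0,0,0,30],
    [0,0,0,0,0,0,60],
    [0,0,0,0,0,0,60],
    [0,0,0,0,0,0,60],
    [0,0,0,0,0,0,60],
  ],
)

```text
time_s: 8.5
eef_pos: [548.4, 30.5, 98.1]
tcp_rot: [-0.067, 2.191, -2.191]
force: [-0.6, -0.7, 0.3]
finger_gap: 47.4
```

>>> step_arm(
  targets=[
    [0,0,0,0,0,0,60],
    [0,-0.01,0,0,0,0,60],
    [0,-0.03,0,0,0,0,60],
    [0,-0.045,0,0,0,0,60],
    [0,-0.045,0,0,0,0,60],
  ],
)

```text
time_s: 9.0
eef_pos: [547.9, 30.6, 229.8]
tcp_rot: [-0.068, 2.191, -2.191]
force: [0.8, -0.5, -0.5]
finger_gap: 56.0
```

>>> step_arm(
  targets=[
    [0,-0.05,0,0,0,0,100],
    [0,0,0,0,0,0,100],
    [0,0,0,0,0,0,100],
    [0,0,0,0,0,0,100],
  ],
)

```text
time_s: 9.4
eef_pos: [547.6, 30.6, 277.2]
tcp_rot: [-0.069, 2.192, -2.191]
force: [0.2, 0.0, 0.3]
finger_gap: 83.2
```

```bash
python3 - <<'E'
from h import *
st(); o=arm.get_obs(); p,d=imaging.capture("wrist"); cv2.imwrite("pics/w3.png",p)
A=cloud("wrist",p,d,p.min(2)>150,o); k=(abs(A[:,0]-548)<100)&(abs(A[:,1]-30)<90)&(A[:,2]<30); A=A[k]; print(rect(A)); c=np.c_[A[:,:2],np.ones(len(A))]; print(np.linalg.lstsq(c,A[:,2],rcond=None)[0])
# approach above bar
plan([485,-345,280],down(-23.7),11)
E
```

```text
t 9.4 tcp [547.6  30.6 277.2] grasp [547.5  30.6 212.2] jaw -86.5 tiltz [-0.002  0.    -1.   ] F [0.2 0.  0.3] gap 83.2
(array([548.9,  30.8]), array([ 65.9, 141.7]), 93.5, array([ 9.1, 10.5, 11.7]))
[-2.17593611e-03  7.75974724e-05  1.16100443e+01]
[0.0077, -0.0003, 0.0337] [0.01, -5.71, 0.01]
[0.0111, -0.0003, 0.0328] [0.01, -5.71, 0.01]
[0.0143, -0.0003, 0.0315] [0.01, -5.71, 0.01]
[0.0173, -0.0003, 0.03] [0.01, -5.71, 0.01]
[0.0202, -0.0003, 0.0281] [0.01, -5.71, 0.01]
[0.0229, -0.0003, 0.0259] [0.01, -5.71, 0.01]
[0.0254, -0.0003, 0.0235] [0.01, -5.71, 0.01]
[0.0276, -0.0003, 0.0209] [0.01, -5.71, 0.01]
[0.0296, -0.0003, 0.018] [0.01, -5.71, 0.01]
[0.0312, -0.0003, 0.015] [0.01, -5.71, 0.01]
[0.0325, -0.0003, 0.0118] [0.01, -5.71, 0.01]
```

View pics/w3.png

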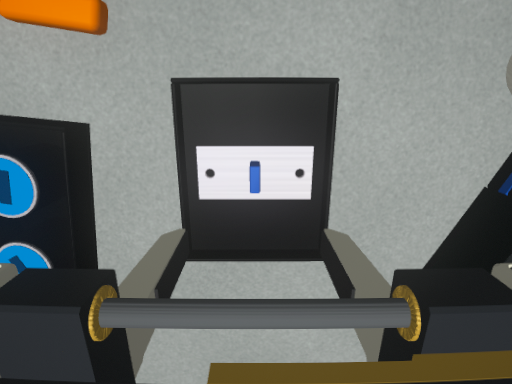

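The plate lies flat in the tray (top at 10.5 mm, 0.1° slope), handle up and released. Next is the bar.

>>> step_arm(
  targets=[
    [0.0077,0,0.0337,0,-5.71,0,100],
    [0.0111,0,0.0328,0,-5.71,0,100],
    [0.0143,0,0.0315,0,-5.71,0,100],
    [0.0173,0,0.03,0,-5.71,0,100],
    [0.0202,0,0.0281,0,-5.71,0,100],
  ],
)

```text
time_s: 9.95
eef_pos: [519.1, -141.1, 276.2]
tcp_rot: [-0.554, 1.906, -1.901]
force: [1.2, -1.1, -0.5]
finger_gap: 93.2
```

>>> step_arm(
  targets=[
    [0.0229,0,0.0259,0,-5.71,0,100],
    [0.0254,0,0.0235,0,-5.71,0,100],
    [0.0276,0,0.0209,0,-5.71,0,100],
    [0.0296,0,0.018,0,-5.71,0,100],
    [0.0312,0,0.015,0,-5.71,0,100],
  ],
)

```text
time_s: 10.45
eef_pos: [490.7, -311.8, 276.0]
tcp_rot: [-0.925, 1.578, -1.57]
force: [-0.3, 1.3, -0.0]
finger_gap: 93.0
```

>>> step_arm(
  targets=[
    [0.0325,0,0.0118,0,-5.71,0,100],
    [0,0,0,0,0,0,100],
    [0,0,0,0,0,0,100],
    [0,0,0,0,0,0,100],
  ],
)

```text
time_s: 10.85
eef_pos: [485.8, -343.8, 276.9]
tcp_rot: [-0.984, 1.51, -1.505]
force: [-0.0, -0.6, -0.5]
finger_gap: 93.2
```

```bash
python3 look.py w4; python3 - <<'E'
from h import *
o=arm.get_obs()
imaging.capture("wrist"); print(spot_point("wrist","lid_bar")[:2],spot_point("wrist","lid_hinge")[:2])
p=cv2.imread("pics/w4.png"); d=np.load("pics/w4.npy"); X=cloud("wrist",p,d,col(p,*YEL),o); X=X[(X[:,2]>130)&(X[:,2]<165)]; print(len(X), len(X)>20 and rect(X))
p,d=imaging.capture("top")
for t in ("top",): print([ (np.round(r["xyz"],1),r["score"]) for n in ("lid_bar","lid_hinge") for r in spot_point("top",n)[:1]])
E
```

```text
t 10.85 tcp [ 485.8 -343.8  276.9] grasp [ 485.7 -343.7  211.9] jaw -23.7 tiltz [-0.002  0.002 -1.   ] F [-0.  -0.6 -0.5] gap 93.2
bar 2202 (array([ 472.5, -340. ]), array([ 92. , 118.7]), 40.7, array([148.4, 153.3, 297.2]))
 top (array([ 497.4, -318. ]), array([12.4, 97.6]), 156.6, array([294.5, 297.2, 298.5])) 215
blue 173 (array([ 393.3, -446. ]), array([293.6, 371. ]), 8.6, array([ 9.5, 24.5, 49.7]))
 top (array([ 197.6, -332. ]), array([ 9. , 15.9]), 154.1, array([46.5, 48.6, 50. ])) 71
[{'xyz': [486.5, -342.5, 144.8], 'score': 0.79}] [{'xyz': [371.6, -290.8, 89.1], 'score': 0.83}, {'xyz': [481.2, -342.3, 1.1], 'score': 0.42}]
1921 (array([ 487.3, -341.9]), array([ 11.9, 100.5]), 66.3, array([150. , 153.6, 155.2]))
[(array([ 491.1, -343.8,  148.4]), 0.95), (array([ 370.9, -293.1,   93.6]), 0.88)]
```

View pics/w4.png

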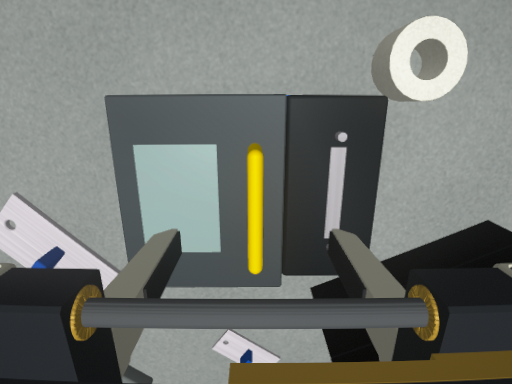

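The bar at (255,209) lies between the fingers at about (486.5,-343), and the deck is clear. Lowering and gripping.

>>> step_arm(
  targets=[
    [0,0.025,0,0,0,0,100],
    [0,0.025,0,0,0,0,100],
    [0,0.008,0,0,0,0,100],
    [0,0,0,0,0,0,100],
  ],
)

```text
time_s: 11.6
eef_pos: [485.6, -344.4, 219.0]
tcp_rot: [-0.985, 1.51, -1.505]
force: [-0.6, -0.2, -0.5]
finger_gap: 92.9
```

>>> step_arm(
  targets=[
    [0,0,0,0,0,0,20],
    [0,0,0,0,0,0,20],
    [0,0,0,0,0,0,20],
    [0,0,0,0,0,0,20],
    [0,0,0,0,0,0,20],
  ],
)

```text
time_s: 12.1
eef_pos: [486.1, -345.1, 220.6]
tcp_rot: [-0.984, 1.506, -1.508]
force: [-0.0, -0.0, 1.4]
finger_gap: 58.2
```

>>> step_arm(
  targets=[
    [0,0,0,0,0,0,20],
    [0,0,0,0,0,0,20],
    [0,0,0,0,0,0,20],
    [0,0,0,0,0,0,10],
    [0,0,0,0,0,0,0],
  ],
)

```text
time_s: 12.6
eef_pos: [486.0, -345.0, 220.1]
tcp_rot: [-0.984, 1.507, -1.507]
force: [0.8, -0.1, 0.1]
finger_gap: 17.3
```

>>> step_arm(
  targets=[
    [0,0,0,0,0,0,0],
    [0,0,0,0,0,0,0],
    [0,0,0,0,0,0,0],
    [0,0,0,0,0,0,0],
    [0,0,0,0,0,0,0],
  ],
)

```text
time_s: 13.1
eef_pos: [485.7, -344.9, 219.9]
tcp_rot: [-0.985, 1.508, -1.506]
force: [-2.5, 0.4, 0.5]
finger_gap: 10.9
```

```bash
python3 - <<'E'
from h import *
st(); o=arm.get_obs(); u=np.array([np.cos(np.radians(-23.7)),np.sin(np.radians(-23.7)),0]); z=np.array([0,0,1.])
r=R.from_rotvec(o["tcp_rot"]); pts=[122*np.cos(t)*u-60*np.sin(t)*u+(122*np.sin(t)+60*np.cos(t))*z for t in np.radians(np.arange(0,46,3))]
for i,(a,b) in enumerate(zip(pts,pts[1:])): print(3*(i+1),np.round(r.inv().apply(b-a)/1000,4).tolist())
print("end",o["eef_pos"]+pts[-1]-pts[0])
E
```

```text
t 13.1 tcp [ 485.7 -344.9  219.9] grasp [ 485.6 -344.8  154.9] jaw -23.7 tiltz [-0.001  0.    -1.   ] F [-2.5  0.4  0.5] gap 10.9
3 [-0.0, -0.0063, -0.0033]
6 [-0.0, -0.0061, -0.0036]
9 [-0.0, -0.0059, -0.004]
12 [-0.0, -0.0057, -0.0043]
15 [-0.0, -0.0055, -0.0046]
18 [-0.0, -0.0052, -0.0048]
21 [-0.0, -0.005, -0.0051]
24 [-0.0, -0.0047, -0.0054]
27 [-0.0, -0.0044, -0.0056]
30 [-0.0, -0.0041, -0.0058]
33 [-0.0, -0.0038, -0.006]
36 [-0.0, -0.0035, -0.0062]
39 [-0.0, -0.0031, -0.0064]
42 [-0.0, -0.0028, -0.0065]
45 [-0.0, -0.0025, -0.0067]
end [ 414.12945947 -313.44510657  288.63716852]
```

>>> step_arm(
  targets=[
    [0,-0.0063,-0.0033,0,0,0,0],
    [0,-0.0061,-0.0036,0,0,0,0],
    [0,-0.0059,-0.004,0,0,0,0],
    [0,-0.0057,-0.0043,0,0,0,0],
    [0,-0.0055,-0.0046,0,0,0,0],
  ],
)

```text
time_s: 13.6
eef_pos: [468.1, -337.1, 250.7]
tcp_rot: [-0.983, 1.505, -1.508]
force: [3.5, -1.2, -2.5]
finger_gap: 10.9
```

```bash
cat > chk.py <<'E'
from h import *
import sys
st()
H=np.array([372,-292,90.]); u=np.array([np.cos(np.radians(-23.7)),np.sin(np.radians(-23.7)),0])
def ang(c,H=H):
    v=np.array(c)-H; return round(float(np.degrees(np.arctan2(v[2],v@u))-26.2),1)
for n in ("side","top"):
    p,d=imaging.capture(n); cv2.imwrite(f"pics/{n}{sys.argv[1]}.png",p)
    X=cloud(n,p,d,col(p,*YEL)); X=X[(X[:,2]>130)&(X[:,0]>350)&(X[:,1]<-250)]
    if len(X)>10: print(n,"yellow",np.round(np.median(X,0),1),len(X))
    for t in ("lid_bar","lid_hinge"): print(t,[(np.round(r["xyz"],1).tolist(),round(r["score"],2),ang(r["xyz"])) for r in spot_point(n,t)[:1]])
    # lid plane: points in footprint near mid width
    for r in trace(n,"lid")[:1]:
        X=cloud(n,p,d,r["pixels"]); w=np.c_[(X-H)@u, X[:,2]-90, (X-H)@np.array([-u[1],u[0],0])]
        w=w[(abs(w[:,2])<85)&(w[:,0]>-60)&(w[:,0]<150)&(w[:,1]>10)]
        rng=np.random.default_rng(0); best=None
        for _ in range(300):
            a,b=w[rng.integers(len(w),size=2),:2]; t=b-a; L=np.hypot(*t)
            if L<40: continue
            nn=np.array([-t[1],t[0]])/L; k=abs((w[:,:2]-a)@nn)<2
            if best is None or k.sum()>best.sum(): best=k
        q=w[best,:2]; q=q-q.mean(0); v=np.linalg.svd(q,full_matrices=False)[2][0]; print(n,"lid slope",round(float(np.degrees(np.arctan2(v[1],v[0]))%180),1),best.sum(),len(w))
print("grasp angle est",ang(arm.get_obs()["eef_pos"]-np.array([0,0,70.])))
E
python3 chk.py a
```

```text
t 13.6 tcp [ 468.1 -337.1  250.7] grasp [ 468.2 -337.1  185.7] jaw -23.7 tiltz [ 0.002 -0.001 -1.   ] F [ 3.5 -1.2 -2.5] gap 10.9
side yellow [ 459.4 -355.3  181.8] 101
lid_bar [([465.6, -337.2, 175.9], 0.91, 13.4)]
lid_hinge [([374.1, -291.9, 92.5], 0.58, 26.8)]
side lid slope 13.5 605 1247Traceback (most recent call last):
  File "chk.py", line 9, in <module>
    X=cloud(n,p,d,col(p,*YEL)); X=X[(X[:,2]>130)&(X[:,0]>350)&(X[:,1]<-250)]
  File "h.py", line 7, in cloud
    n=cv2.undistortPoints(np.stack([u,v],1).astype(float)[:,None],K,c["D"])[:,0]
      ~~~~~~~~~~~~~~~~~~~^^^^^^^^^^^^^^^^^^^^^^^^^^^^^^^^^^^^^^^^^^^^^^^^^^
cv2.error: OpenCV(4.12.0) /io/opencv/modules/calib3d/src/undistort.dispatch.cpp:347: error: (-215:Assertion failed) CV_IS_MAT(_src) && CV_IS_MAT(_dst) && (_src->rows == 1 || _src->cols == 1) && (_dst->rows == 1 || _dst->cols == 1) && _src->cols + _src->rows - 1 == _dst->rows + _dst->cols - 1 && (CV_MAT_TYPE(_src->type) == CV_32FC2 || CV_MAT_TYPE(_src->type) == CV_64FC2) && (CV_MAT_TYPE(_dst->type) == CV_32FC2 || CV_MAT_TYPE(_dst->type) == CV_64FC2) in function 'cvUndistortPointsInternal'
```

The lid is lifting: its slope is 13.5° against 15° commanded. Continuing.

>>> step_arm(
  targets=[
    [0,-0.0052,-0.0048,0,0,0,0],
    [0,-0.005,-0.0051,0,0,0,0],
    [0,-0.0047,-0.0054,0,0,0,0],
    [0,-0.0044,-0.0056,0,0,0,0],
    [0,-0.0041,-0.0058,0,0,0,0],
  ],
)

```text
time_s: 14.35
eef_pos: [445.2, -327.1, 274.7]
tcp_rot: [-0.981, 1.501, -1.511]
force: [8.1, -1.4, 3.5]
finger_gap: 11.1
```

>>> step_arm(
  targets=[
    [0,-0.0038,-0.006,0,0,0,0],
    [0,-0.0035,-0.0062,0,0,0,0],
    [0,-0.0031,-0.0064,0,0,0,0],
    [0,-0.0028,-0.0065,0,0,0,0],
    [0,-0.0025,-0.0067,0,0,0,0],
  ],
)

```text
time_s: 14.85
eef_pos: [417.2, -314.8, 292.1]
tcp_rot: [-0.979, 1.497, -1.515]
force: [9.1, 0.8, 9.0]
finger_gap: 11.0
```

>>> step_arm(
  targets=[
    [0,0,0,0,0,0,0],
    [0,0,0,0,0,0,0],
    [0,0,0,0,0,0,0],
  ],
)

```text
time_s: 15.15
eef_pos: [417.1, -314.8, 292.1]
tcp_rot: [-0.98, 1.497, -1.514]
force: [8.7, 1.7, 9.5]
finger_gap: 10.7
```

```bash
sed -i 's/for n in ("side","top")/for n in ("side",)/' chk.py; python3 chk.py b; python3 -c "
import cv2; p=cv2.imread('pics/sideb.png'); cv2.imwrite('pics/sb.png',cv2.resize(p[170:320,150:350],None,fx=4,fy=4,interpolation=2))"
```

```text
t 15.15 tcp [ 417.1 -314.8  292.1] grasp [ 417.7 -315.1  227.1] jaw -23.7 tiltz [ 0.009 -0.006 -1.   ] F [8.7 1.7 9.5] gap 10.7
side yellow [ 416.  -337.1  220.1] 115
lid_bar [([414.4, -313.3, 215.4], 0.72, 43.1)]
lid_hinge [([374.7, -291.0, 91.8], 0.74, 14.8)]
side lid slope 42.7 635 1214
grasp angle est 42.9
```

View pics/sb.png

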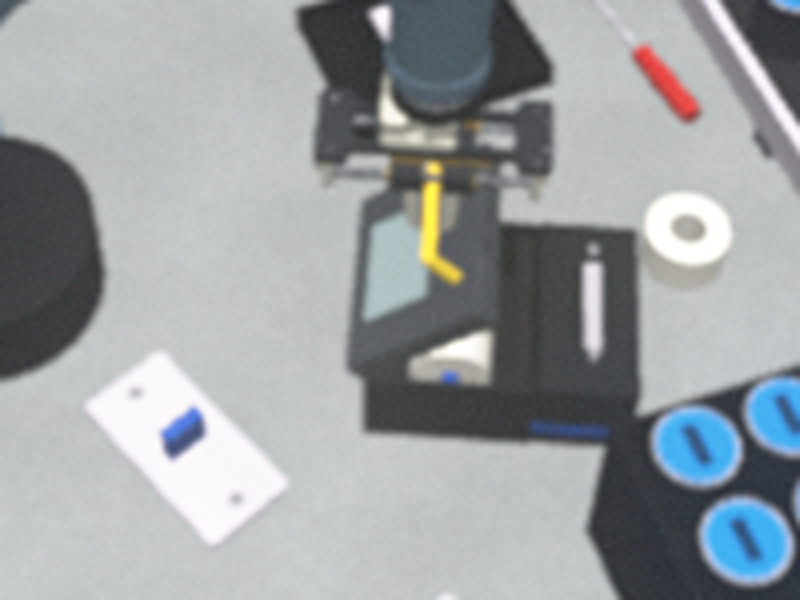

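The side view shows the lid open and held. The bar runs (432,165) to (455,275) in the crop and is still between the fingers. Three estimates agree at about 43°: slope 42.7°, bar position 43.1° and kinematics 43.2°. The tool is being pushed outward with about 10 N, so I'll add roughly 2° and relieve it slightly outward.

>>> step_arm(
  targets=[
    [0,-0.002,-0.0025,0,0,0,0],
    [0,-0.002,-0.0025,0,0,0,0],
    [0,0,0,0,0,0,0],
    [0,0,0,0,0,0,0],
    [0,0,0,0,0,0,0],
  ],
)

```text
time_s: 15.85
eef_pos: [411.5, -312.3, 294.7]
tcp_rot: [-0.981, 1.501, -1.512]
force: [6.2, 0.1, 4.8]
finger_gap: 10.9
```

```bash
python3 chk.py c; python3 - <<'E'
from h import *
from scipy.optimize import brentq
o=arm.get_obs(); r=R.from_rotvec(o["tcp_rot"]); u=np.array([np.cos(np.radians(-23.7)),np.sin(np.radians(-23.7)),0])
b=-(o["eef_pos"]+70*r.as_matrix()[:,1]-np.array([485.6,-344.8,150]))@u
print(b,np.degrees(brentq(lambda t:122*(1-np.cos(t))+60*np.sin(t)-b,0,1.3)))
E
```

```text
t 15.85 tcp [ 411.5 -312.3  294.7] grasp [ 411.9 -312.5  229.7] jaw -23.7 tiltz [ 0.005 -0.003 -1.   ] F [6.2 0.1 4.8] gap 10.9
side yellow [ 411.2 -329.4  222. ] 117
lid_bar [([410.0, -314.2, 218.8], 0.65, 45.1)]
lid_hinge []
side lid slope 44.8 603 1127
grasp angle est 45.6
80.43139107071005 46.00855361653605
```

Estimates now read 44.8°, 45.1°, 45.6° and 46.0°, and the forces are lower. I'll do one final hold check plus a bench check.

>>> step_arm(
  targets=[
    [0,0,0,0,0,0,0],
    [0,0,0,0,0,0,0],
    [0,0,0,0,0,0,0],
    [0,0,0,0,0,0,0],
    [0,0,0,0,0,0,0],
  ],
)

```text
time_s: 16.55
eef_pos: [411.5, -312.3, 294.7]
tcp_rot: [-0.982, 1.501, -1.511]
force: [5.8, -0.1, 5.6]
finger_gap: 11.1
```

```bash
python3 chk.py d; python3 - <<'E'
from h import *
imaging.capture("top")
for t in ["plate","label_roll","scanner","screwdriver","crate"]: print(t,[(np.round(r["xyz"]).tolist(),round(r["score"],2)) for r in spot_point("top",t)])
st()
E
```

```text
t 16.55 tcp [ 411.5 -312.3  294.7] grasp [ 411.9 -312.5  229.7] jaw -23.7 tiltz [ 0.005 -0.003 -1.   ] F [ 5.8 -0.1  5.6] gap 11.1
side yellow [ 412.  -327.9  221.5] 116
lid_bar [([409.8, -311.1, 218.6], 0.95, 45.6)]
lid_hinge [([373.3, -290.3, 91.7], 0.65, 47.2)]
side lid slope 45.9 616 1119
grasp angle est 45.6
plate [([358.0, -600.0, -0.0], 0.72), ([550.0, 30.0, 6.0], 0.71), ([179.0, -335.0, -1.0], 0.55)]
label_roll [([693.0, -293.0, 0.0], 0.6), ([546.0, 33.0, 10.0], 0.17)]
scanner [([722.0, 323.0, -2.0], 0.96)]
screwdriver [([762.0, -48.0, -4.0], 0.56), ([548.0, 33.0, 10.0], 0.35)]
crate [([493.0, 329.0, 2.0], 0.58)]
t 17.05 tcp [ 411.5 -312.3  294.7] grasp [ 411.9 -312.5  229.7] jaw -23.7 tiltz [ 0.005 -0.003 -1.   ] F [ 6.1 -0.9  7.2] gap 10.9
```

```bash
python3 -c "
from h import *
print(hand_in())"
```

```text
the job is handed in; nothing more can be done
None
```

I moved the cover plate from the printer's pins to the black tray, then raised the lid by its yellow bar. I handed the job in at about 17 s, with the gripper still holding the lid open.

- **Plate:** It lies flat, handle up and released. Its top is at 10.5 mm, its slope is about 0.1°, and it sits within about 2 mm of the tray centre.
- **Lid:** The last estimates of the angle were between 45.6° and 46.0°, where earlier ones ranged from 44.8° to 46.0°. It is probably about half a degree over 45°, and I did not correct that.
- **Hold:** The pose and grip stayed steady over the last 0.7 s and more before handing in.
- **Rest of the bench:** The label roll, scanner, screwdriver, crate and both look-alike plates were where they started, within the networks' accuracy. I did not check the canisters one by one.

**What disagreed:** While opening the lid, the tool slid about 5 mm along the bar, so the bar now sits near the fingertips. The gripper reads about 11 mm on the 12 mm bar. A leftover force of about 6 N along x and 5 to 7 N upward remained on the tool at the end. All force readings stayed far below the limits.

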